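# Release the ratchet of a bench plate press and press a sealing mat home

## Task

On the blue bench press, press the red thumb pad of the ratchet pawl down until the pawl snaps over and stays clear of the teeth, and only then push the press arm by its yellow crossbar handle smoothly all the way down to its firm stop, so that the blue sealing mat is pressed fully home on the well plate. Use fingertips only: take hold of nothing, do not lift the arm up to the top of its travel, do not force anything against the engaged ratchet, and do not slam the arm. Leave the arm down with your hand clear, the well plate seated in its nest, and everything else on the bench where it stands.

Things in the scene. Friction and masses are not known exactly. Their poses are not given: they have to be found in the camera images.
- press: Hand press for sealing 96-well plates, fixed to the bench. Blue base 290 x 130 mm, top 16 mm above the bench. Origin: centre of the base's underside. Its x runs along the press from the handle end (-x) to the hinge and pawl end (+x), y across, z up. Two blue cheeks carry the hinge, outer faces 46 mm either side of the centre line, tops 86 mm above the bench. The well plate sits at x = -54 mm.
- press_hinge (a point): Centre of the arm's hinge axle, fixed on the press at its x = +70 mm, 70 mm above the bench; the axle runs along the press's y. A toothed steel quadrant on the arm's hinge end catches on the pawl every 0.18 rad (at about 0.36, 0.54, 0.72, 0.90, 1.08): with the pawl engaged the arm can rise but not go down.
- press_arm (a joint): Angle of the press arm, rad: 0 = down and level, mat home; grows as it rises (stop at 1.2). Starts at 0.62 to 1.0. Aluminium arm 28 mm wide, 22 mm high, pressing pad 104 x 76 mm under it. The hinge is stiff: the arm stays where it is left. With the pawl free, about 1 to 3 N on the handle lower it; the last 0.06 rad, which press the mat, take about 4 to 8 N, up to a firm stop.
- handle_mid (a point): Middle of the handle: yellow crossbar, 22 mm in diameter, 110 mm long, across the arm's end, parallel to the hinge axle. The point is on the bar's axis, 255 mm from the hinge axle in line with the arm (height above the hinge = 255 mm x sin(arm angle)). It moves on an arc about the hinge, outward as well as down. Its frame is the arm's: x towards the hinge, y along the bar.
- pawl (a joint): Angle of the red ratchet pawl in rad: 0 to about 0.13 = hooked in among the teeth (engaged, held by its spring); 0.34 = fully pressed, clear of the teeth. The spring goes over centre at 0.17: pressed past that, the pawl snaps to 0.34 and stays there.
- pawl_pad (a point): Centre of the top face of the pawl's red thumb pad, 36 x 36 mm, 6 mm thick, about 60 mm above the bench (level at pawl angle 0), sticking out past the hinge end of the press with nothing above it. Pressed with about 2 to 5 N it swings about the pawl pivot: from 0 to 0.34 rad it sinks 26 mm and moves 8 mm farther from the hinge. Its frame is the pawl's: z is the pad's normal.
- pawl_pivot (a point): Pivot pin of the pawl, fixed on the press, 44 mm beyond the hinge axle (away from the handle) and 24 mm above the bench, parallel to the axle.
- well_plate: Clear 96-well plate, 128 x 86 x 14 mm, loose, lying between the four low aluminium ledges of the nest on the press. Origin: centre of its underside. It stays where it is.
- mat (a joint): How far the blue sealing mat (122 x 80 x 3 mm) has been pressed into the well plate, in m: 0 at the start (standing 4 mm proud), 0.004 = home, flush on the plate. It goes down only under the press's pad (about 18 N there) and stays.
- mat_top (a point): Centre of the mat's top face.
- jar_a: Clear sample jar with lime green lid, 49 mm in diameter, 66 mm high, beside the press; origin under its centre. Leave alone.
- jar_b: Second, equal sample jar with lime green lid. Leave alone.
- lime_cap: Spare lime green jar lid, 49 mm in diameter, 15 mm high, lying open side up beside the press; origin under its centre. Leave alone.
- tip_box: Box of pipette tips, 122 x 84 x 65 mm, clear with red tray; origin under its centre. Leave alone.
- tube_rack: Blue rack of small tubes, 90 x 200 mm, 59 mm high; origin under its centre. Leave alone.
- reagent: Glass reagent bottle with blue cap, 66 mm in diameter, 140 mm high; origin under its centre. Leave alone.
- pipette: White and grey hand pipette, 28 mm thick and about 280 mm long, lying on the bench along its x; origin under its grip. Leave alone.
- specimen_dish: Square clear dish lined with foil, 100 x 100 x 20 mm; origin under its centre. Leave alone.
Not all that is in view belongs to the job. What is shaped like the well_plate but orange or turquoise is not meant.

How it is judged:
On the way, in this order (a step that is already met when the one before it is completed fails the run):
1. the pawl is pressed past its over-centre point and stays clear of the teeth, the arm still up (value of joint pawl above 0.28 rad and value of joint press_arm above 0.45 rad), for 0.2 s.
2. the arm is pushed down to its stop and the mat is pressed home (value of joint press_arm below 0.03 rad and value of joint mat above 0.003 m), for 0.1 s.
At the end, for the whole second after the job is handed in: The arm rests down (under 0.03 rad), the mat is home (at least 3 of its 4 mm), and the well plate lies in its nest (within 6 mm, level) (all of step 2 and velocity of joint press_arm between -0.1 and 0.1 rad/s and distance of well_plate from where it was at the start of the episode below 0.006 m and angle between well_plate's own z axis and vertical below 0.05 rad); the robot touches nothing.
It fails at once if the press is forced (over 30 N) while the pawl is still engaged (value of joint pawl below 0.17 rad and contact force between any of the fingers, the arm and press above 30 N).
It fails at once if the arm is slammed down (over 2.5 rad/s) (velocity of joint press_arm below -2.5 rad/s).
It fails at once if the arm is lifted up (past 1.12 rad) (value of joint press_arm above 1.12 rad).
It fails at once if the handle bar or the thumb pad is taken between the fingers ((x of the grasp point in the frame of handle_mid between -0.01 and 0.01 m and y of the grasp point in the frame of handle_mid between -0.06 and 0.06 m and z of the grasp point in the frame of handle_mid between -0.01 and 0.01 m) or (x of the grasp point in the frame of pawl_pad between -0.022 and 0.022 m and y of the grasp point in the frame of pawl_pad between -0.022 and 0.022 m and z of the grasp point in the frame of pawl_pad between -0.03 and 0.002 m)).
It fails at once if the well plate is lifted or leaves its nest (10 mm), or something else on the bench is moved (20 mm), lifted or tipped (distance of well_plate from where it was at the start of the episode above 0.01 m or distance of any of jar_a, jar_b, lime_cap, tip_box, tube_rack, reagent, pipette, specimen_dish from where it was at the start of the episode above 0.02 m or angle between any of jar_a, jar_b, lime_cap, tip_box, tube_rack, reagent, specimen_dish's own z axis and vertical above 0.35 rad).
It also fails if it takes over 51 s, if anything falls off the work surface, if the arm or the gripper's body presses on something with over 40 N, if the wrist force passes 120 N, or if a joint passes its speed limit or range.

## Robot

A 7-joint arm with a two-finger parallel gripper is mounted at the origin on the work surface. World frame = base frame: x ahead of the robot, y to its left, z up, the work surface at z = 0. Lengths are in m, angles in rad, forces in N, time in s.
With the tool pointing down it reaches from about 0.35 to 0.9 m from the base axis. Payload 8.1 kg.
Tool frame: the origin (TCP) lies on the centre line of the jaws, within the pads' length; the fingertips stand arm.tips_ahead ahead of it and the grasp point (between the pads) lies 8 mm behind it (arm.tips_ahead is the distance from the TCP to the fingertips, in m); z points along the fingers, y is the direction in which the jaws open and shut (so a half turn about z gives the same grasp; the last joint's range is limited). The gripper opens to 92 mm and grips with 3 to 60 N. Pads are 19 mm wide; open, the fingers measure 130 mm over their backs; the gripper's body (75 mm by 190 mm) begins 47 mm behind the grasp point.
Start: joints at [1.172, 0.434, 0.025, 1.573, -0.012, 1.134, -0.075], TCP at [0.182, -0.598, 0.238] pointing down, gripper open.
Joint ranges: [-2.62, 2.62], [-0.44, 2.09], [-1.27, 1.32], [0.08, 2.57], [-1.32, 4.46], [0.12, 2], [-2.74, 2.74]. Speed limits (rad/s): [2.22, 2.22, 3.01, 3.01, 3.14, 3.14, 3.14].

## Interface

Orientations are given as a rotation vector (axis times angle).
In Python, from cell import arm gives the robot as it stands. The module is installed in compiled form; this text tells all that it offers.
- The arm moves only by the tool jog_arm, never from a script. Its argument "moves" is a list of rows, each an object with "twist": the turn, a rotation vector about the tool's x, y, z in units of 10 degrees (1.0 is 10 degrees), a list of three; "xyz": the shift along the tool's x, y, z in units of 60 mm (1.0 is 60 mm), a list of three; "grip": the closure, from -1 (fully open) to 1 (shut). A call has 1 to 5 rows; each row is the pose to reach, as a shift and turn from the pose commanded when the call began, along the tool's axes at that moment; what a row does not reach only later rows make up. A row lasts 1/8 s, in which the tool goes at most 62.5 mm and 10.7 degrees, less where a joint would pass 70% of its speed; a pose out of reach is approached as far as the arm can. A call with a gripper value outside its range is refused whole. The fingers move at their own pace and stop on an object; "force" is the grip in N (left out, the last holds). Time passes only in rows, so rows that repeat a pose let the fingers close. It gives the time, the measured TCP pose, the force and the opening at its end, in the units of the state.
- arm.observe(): the state, without advancing time (a new reading comes with each control period).
- arm.get_image(name): name is "scene" or "side" or "wrist"; returns the picture (384x512x3 uint8, blue, green, red); there is no depth.
- arm.camera_params(name): a dict with "mtx" (3x3 intrinsics, pixels), "T" (4x4, takes a point from camera to world coordinates); the wrist camera has in their place "T_tool_cam" (4x4, takes a point from camera to tool coordinates, whose origin is the TCP and whose axes are the flange's). Camera axes: x right, y down, z forward; pixel columns grow to the right and rows downward; lengths in m; the calibration is good to about 2 mm. A picture is of the moment at which its call begins: read the wrist's pose just before it. camera_params takes no time and is no camera call.
- arm.sign_off(): hands the job in, once; it reports no verdict.
The state is a dict: "clock": time; "joints": joint angles; "dq": joint speeds; "joint_efforts": joint torques, N m; "position": TCP position; "ee_rot": TCP orientation; "force": force on the tool from outside, world axes, zero at the start; "ft_torque": the same for the moment, N m; "width": opening from 0.0 (shut) to 1.0 (fully open).
Only numpy, scipy, OpenCV 4.12 (cv2) and the standard library are available. Lean on these libraries where they do the work, as an engineer would, in place of code of your own. Each camera call takes 0.05 s, during which the arm holds its last target. There are 200 camera calls.

## Working session

There is one attempt and no reset: what is moved stays moved. The work goes in short steps, Python scripts to look and compute and a tool call to move; the robot and the scene stay as the last step left them, time stands still between calls to the robot, and variables do not carry over. Pictures are saved under pics/ and viewed, about 8 in all and at most 12, crops included, and the job is handed in when it is done.

Besides the shell and the picture viewer there is one more tool, called after "Request:" as name(argument=value, ...) on one line, values as JSON. jog_arm: Moves the arm, as the interface text tells. Its arguments: {"type":"object","properties":{"moves":{"type":"array","items":{"type":"object","properties":{"twist":{"type":"array","items":{"type":"number"}},"xyz":{"type":"array","items":{"type":"number"}},"grip":{"type":"number"}}}},"force":{"type":"number"}},"required":["moves"]}

```bash
mkdir -p pics
python3 - <<'E'
from cell import arm
import cv2,numpy as np
s=arm.observe(); print(s['clock'],s['position'],s['ee_rot'],s['force'],s['width'],arm.tips_ahead)
for n in('scene','side'):
    im=arm.get_image(n); cv2.imwrite(f'pics/{n}0.png',im); p=arm.camera_params(n); print(n,p['mtx'].round(1).tolist(),np.round(p['T'],3).tolist())
print(np.round(arm.camera_params('wrist')['T_tool_cam'],3).tolist())
E
```

```text
0.0 [ 0.18195463 -0.59741971  0.23696294] [-3.10582738e+00 -4.62509079e-01  6.19451798e-04] [ 0.21019233 -0.43210284 -0.22314622] 1.0011155984740372 0.011
scene [[432.7, 0.0, 258.4], [0.0, 432.7, 190.1], [0.0, 0.0, 1.0]] [[0.352, 0.695, -0.627, 1.399], [0.936, -0.273, 0.222, -0.296], [-0.017, -0.665, -0.747, 1.147], [0.0, 0.0, 0.0, 1.0]]
side [[474.7, 0.0, 258.2], [0.0, 474.7, 192.8], [0.0, 0.0, 1.0]] [[0.927, -0.294, 0.234, 0.212], [-0.375, -0.695, 0.613, -0.817], [-0.017, -0.656, -0.755, 1.086], [0.0, 0.0, 0.0, 1.0]]
[[-0.001, -0.953, -0.304, 0.084], [1.0, -0.001, 0.0, -0.001], [-0.001, -0.304, 0.953, -0.147], [0.0, 0.0, 0.0, 1.0]]
```

View pics/scene0.png

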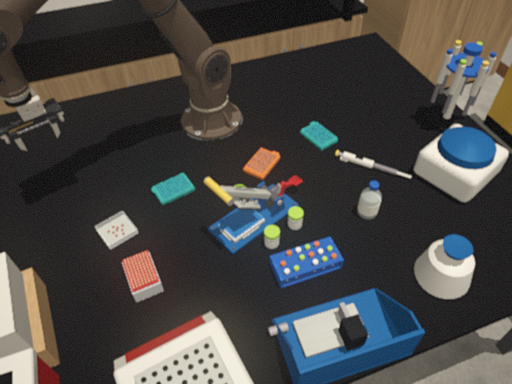

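View pics/side0.png

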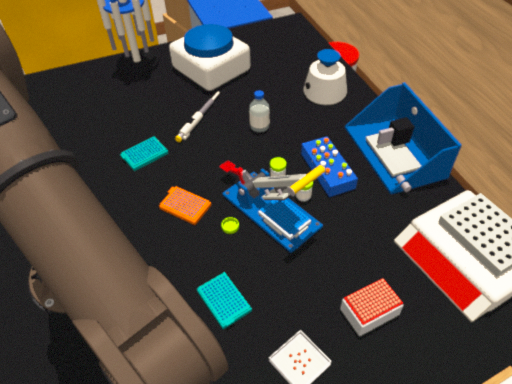

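The scene view shows the press at about (250,215), with its yellow handle at (217,191) and the red pad at (290,184). In the side view the handle is at (310,178) and the pad at (230,168).

Lookalikes:
- **Red:** the tip box tray, scene (142,272), and the big red-sided box (170,340).
- **Yellow or lime:** the jar lids, (272,232) and (295,213), and the spare cap (240,188).
- **Blue:** the tube rack (306,260) and the bin (345,335).

I'm choosing the red pad and yellow bar that are attached to the blue base.

```bash
cat > h.py <<'E'
import cv2,numpy as np
from cell import arm
def mask(im,lo,hi,win):
    h=cv2.cvtColor(im,cv2.COLOR_BGR2HSV); m=cv2.inRange(h,lo,hi)
    if lo[0]==0: m|=cv2.inRange(h,(172,lo[1],lo[2]),(180,255,255))
    w=np.zeros_like(m); x0,y0,x1,y1=win; w[y0:y1,x0:x1]=m[y0:y1,x0:x1]
    c,_=cv2.findContours(w,cv2.RETR_EXTERNAL,cv2.CHAIN_APPROX_NONE)
    return max(c,key=cv2.contourArea)
def ray(n,uv):
    p=arm.camera_params(n);T=np.array(p['T']);d=np.linalg.inv(p['mtx'])@np.array([*uv,1.]);return T[:3,3],T[:3,:3]@d
def plane(n,uv,z):
    o,d=ray(n,uv);return o+d*(z-o[2])/d[2]
def tri(a,b):
    (o,d),(p,e)=ray('scene',a),ray('side',b)
    s,t=np.linalg.lstsq(np.c_[d,-e],p-o,rcond=None)[0];return (o+s*d+p+t*e)/2,np.linalg.norm(o+s*d-p-t*e)
def cen(c): m=cv2.moments(c);return np.array([m['m10'],m['m01']])/m['m00']
E
python3 - <<'E'
from h import *
W={'scene':dict(y=(195,170,240,215),r=(270,170,310,200),b=(200,180,300,255)),'side':dict(y=(280,155,335,200),r=(215,155,243,185),b=(215,165,330,255))}
R={}
tiles=[]
for n in W:
    im=cv2.imread(f'pics/{n}0.png')
    cy=mask(im,(18,120,100),(29,255,255),W[n]['y']);cr=mask(im,(0,140,80),(8,255,255),W[n]['r']);cb=mask(im,(98,130,60),(120,255,255),W[n]['b'])
    vx,vy,x,y=cv2.fitLine(cy,cv2.DIST_L2,0,.01,.01).ravel()
    q=cy.reshape(-1,2);t=(q-[x,y])@[vx,vy];e=[np.array([x,y])+np.array([vx,vy])*k for k in(t.min(),t.max())]
    R[n]=dict(y=cen(cy),r=cen(cr),e=e)
    print(n,{k:np.round(v,1).tolist() for k,v in R[n].items()},cv2.contourArea(cr),cv2.contourArea(cb))
    hull=cv2.approxPolyDP(cv2.convexHull(cb),3,True).reshape(-1,2);print('hull',hull.tolist())
    print([plane(n,h,.016).round(3)[:2].tolist() for h in hull])
    print('red hull on .06',[(h.tolist(),plane(n,h,.06).round(3)[:2].tolist()) for h in cv2.approxPolyDP(cv2.convexHull(cr),1.5,True).reshape(-1,2)])
    cv2.drawContours(im,[cy,cr],-1,(255,0,255),1) if 0 else 0
    x0,y0,x1,y1=W[n]['b'];tiles.append(cv2.resize(im[y0-30:y0+70,x0-10:x0+120],(780//2,300),interpolation=cv2.INTER_CUBIC))
print('handle',tri(R['scene']['y'],R['side']['y']));print('pad',tri(R['scene']['r'],R['side']['r']))
for a in R['scene']['e']:
    for b in R['side']['e']: print('end',tri(a,b))
cv2.imwrite('pics/crop1.png',np.hstack(tiles))
E
```

```text
scene {'y': [217.1, 189.4], 'r': [290.6, 182.4], 'e': [[206.0, 178.9], [228.7, 200.2]]} 162.5 2041.5
hull [[298, 204], [234, 253], [208, 230], [236, 208], [286, 194]]
[[0.558, 0.143], [0.667, -0.122], [0.552, -0.173], [0.498, -0.058], [0.502, 0.123]]
red hull on .06 [([302, 179], [0.494, 0.185]), ([300, 183], [0.508, 0.171]), ([279, 195], [0.532, 0.083]), ([281, 181], [0.476, 0.114]), ([294, 175], [0.466, 0.167])]
side {'y': [307.2, 178.6], 'r': [231.6, 168.5], 'e': [[292.0, 189.8], [323.1, 166.8]]} 201.0 2960.0
hull [[222, 192], [238, 181], [266, 188], [292, 200], [322, 227], [290, 252]]
[[0.445, 0.097], [0.505, 0.121], [0.572, 0.061], [0.625, -0.012], [0.661, -0.135], [0.543, -0.177]]
red hull on .06 [([219, 165], [0.462, 0.166]), ([228, 160], [0.495, 0.175]), ([241, 167], [0.521, 0.132]), ([242, 183], [0.5, 0.07]), ([220, 168], [0.461, 0.153])]
handle (array([ 0.59801211, -0.13568634,  0.24452345]), np.float64(0.002640237853096142))
pad (array([0.49288135, 0.14167874, 0.05718027]), np.float64(0.0028370666178261427))
end (array([ 0.54903594, -0.15405406,  0.24534216]), np.float64(0.0039005592376230107))
end (array([ 0.6152125 , -0.16758723,  0.31266493]), np.float64(0.010255544516955036))
end (array([ 0.58090756, -0.09883179,  0.16814544]), np.float64(0.005439109996890735))
end (array([ 0.64984728, -0.11800512,  0.24729125]), np.float64(0.002207474838013478))
```

View pics/crop1.png

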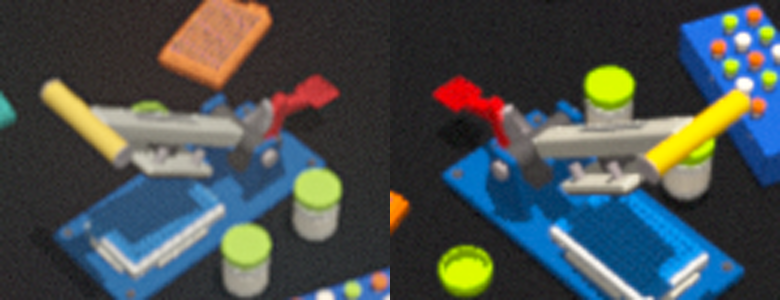

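The crop confirms it: the red lever pad sticks out past the hinge end, and the yellow crossbar is on the raised arm. Estimates:
- **Pad:** about (0.487, 0.155, 0.06).
- **Handle:** (0.598, -0.136, 0.245).
- **Press axis towards the hinge:** about (-0.35, 0.936).
- **Arm angle:** about 0.73.

I'll travel with the jaws shut.

Request:
jog_arm(moves=[{"xyz": [3.2, -3.7, -1.05], "twist": [0, 0, -4.5], "grip": 1}, {"xyz": [3.2, -3.7, -1.05], "twist": [0, 0, -4.5], "grip": 1}, {"xyz": [3.2, -3.7, -1.05], "twist": [0, 0, -4.5], "grip": 1}, {"xyz": [3.2, -3.7, -1.05], "twist": [0, 0, -4.5], "grip": 1}, {"xyz": [3.2, -3.7, -1.05], "twist": [0, 0, -4.5], "grip": 1}], force=20)

```text
clock: 0.72
position: [0.3018, -0.3271, 0.3011]
ee_rot: [2.69, 1.623, -0.0]
force: [0.0, -1.4, -0.1]
width: 0.506
```

```bash
cat > to.py <<'E'
import sys,numpy as np
from cell import arm
from scipy.spatial.transform import Rotation as Ro
# usage: to.py x y z [yaw_deg of tool y]: shift/twist from measured pose
a=[float(v) for v in sys.argv[1:]]; s=arm.observe(); R=Ro.from_rotvec(s['ee_rot'])
yw=np.radians(a[3] if len(a)>3 else 20.5); y=np.array([np.cos(yw),np.sin(yw),0]); z=np.array([0,0,-1.])
T=Ro.from_matrix(np.c_[np.cross(y,z),y,z])
print(round(s['clock'],2),s['position'].round(4),'F',np.round(s['force'],1),'w',round(s['width'],2))
print('xyz',(R.inv().apply(np.array(a[:3])-s['position'])/.06).round(2),'twist',(np.degrees((R.inv()*T).as_rotvec())/10).round(2))
E
python3 to.py .41 -.06 .29
```

```text
0.72 [ 0.3018 -0.3271  0.3011] F [ 0.  -1.4 -0.1] w 0.51
xyz [ 4.78 -0.48  0.18] twist [ 0.    0.   -4.83]
```

Request:
jog_arm(moves=[{"xyz": [4.8, -0.5, 0.2], "twist": [0, 0, -4.8], "grip": 1}, {"xyz": [4.8, -0.5, 0.2], "twist": [0, 0, -4.8], "grip": 1}, {"xyz": [4.8, -0.5, 0.2], "twist": [0, 0, -4.8], "grip": 1}, {"xyz": [4.8, -0.5, 0.2], "twist": [0, 0, -4.8], "grip": 1}, {"xyz": [4.8, -0.5, 0.2], "twist": [0, 0, -4.8], "grip": 1}])

```text
clock: 1.35
position: [0.4105, -0.0584, 0.2887]
ee_rot: [1.794, 2.579, 0.0]
force: [0.1, -1.2, -0.4]
width: 0.007
```

```bash
python3 to.py .487 .155 .19
```

```text
1.35 [ 0.4105 -0.0584  0.2887] F [ 0.1 -1.2 -0.4] w 0.01
xyz [2.89 2.43 1.65] twist [ 0.   -0.   -0.02]
```

Request:
jog_arm(moves=[{"xyz": [2.9, 2.4, 1.2], "grip": 1}, {"xyz": [2.9, 2.4, 1.2], "grip": 1}, {"xyz": [2.9, 2.4, 1.2], "grip": 1}, {"xyz": [2.9, 2.4, 1.65], "grip": 1}, {"xyz": [2.9, 2.4, 1.65], "grip": 1}])

```text
invalid input at $.moves[0]: expected keys twist, xyz, grip
```

Run:
```python
from h import *
from scipy.spatial.transform import Rotation as Ro
s=arm.observe(); im=arm.get_image('wrist'); p=arm.camera_params('wrist')
T=np.eye(4);T[:3,:3]=Ro.from_rotvec(s['ee_rot']).as_matrix();T[:3,3]=s['position'];T=T@np.array(p['T_tool_cam'])
def pl(uv,z):
    d=T[:3,:3]@np.linalg.inv(p['mtx'])@np.array([*uv,1.]);return (T[:3,3]+d*(z-T[2,3])/d[2]).round(4)
print(s['clock'],s['position'])
c=mask(im,(0,140,60),(8,255,255),(0,0,512,384))
print(cen(c),pl(cen(c),.06))
for h in cv2.approxPolyDP(cv2.convexHull(c),3,True).reshape(-1,2): print(h,pl(h,.06)[:2])
cv2.imwrite('pics/w1.png',im)
```

```text
1.35 [ 0.41045425 -0.05838881  0.28870855]
[388.39662447  36.47257384] [0.4966 0.1314 0.06  ]
[408   0] [0.4998 0.1697]
[401  61] [0.5215 0.1142]
[396  72] [0.5217 0.1021]
[372  95] [0.5074 0.0705]
[374   0] [0.4659 0.1572]
```

View pics/w1.png

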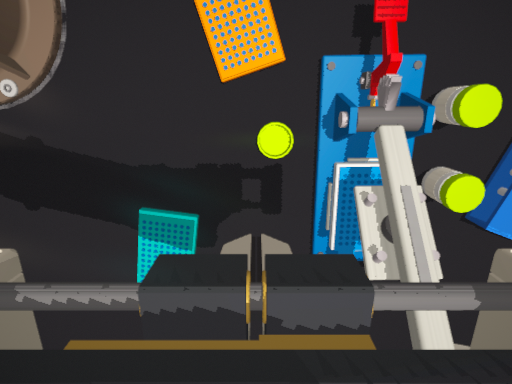

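The last move was refused because every row needs a twist. The wrist view shows the pad at (391,10), beyond the hinge axle at (390,118), which agrees with my estimate. I'll resend the move.

Request:
jog_arm(moves=[{"xyz": [2.9, 2.4, 0.8], "twist": [0, 0, 0], "grip": 1}, {"xyz": [2.9, 2.4, 0.8], "twist": [0, 0, 0], "grip": 1}, {"xyz": [2.9, 2.4, 1.2], "twist": [0, 0, 0], "grip": 1}, {"xyz": [2.9, 2.4, 1.65], "twist": [0, 0, 0], "grip": 1}, {"xyz": [2.9, 2.4, 1.65], "twist": [0, 0, 0], "grip": 1}])

```text
clock: 2.02
position: [0.4845, 0.1539, 0.1865]
ee_rot: [-1.794, -2.573, 0.004]
force: [0.0, -0.3, -0.4]
width: 0.007
```

Run:
```python
from h import *
from scipy.spatial.transform import Rotation as Ro
s=arm.observe(); im=arm.get_image('wrist'); p=arm.camera_params('wrist')
T=np.eye(4);T[:3,:3]=Ro.from_rotvec(s['ee_rot']).as_matrix();T[:3,3]=s['position'];T=T@np.array(p['T_tool_cam'])
def pl(uv,z):
    d=T[:3,:3]@np.linalg.inv(p['mtx'])@np.array([*uv,1.]);return (T[:3,3]+d*(z-T[2,3])/d[2]).round(4)
print(s['clock'],s['position'],s['force'])
c=mask(im,(0,140,60),(8,255,255),(0,0,512,384))
print(cen(c),pl(cen(c),.06))
for h in cv2.approxPolyDP(cv2.convexHull(c),3,True).reshape(-1,2): print(h,pl(h,.06)[:2])
cv2.imwrite('pics/w2.png',im)
```

```text
2.025 [0.48447931 0.15390146 0.18652739] [ 0.03975681 -0.31889757 -0.39129827]
[261.04073873 189.06835053] [0.4883 0.1596 0.06  ]
[280 162] [0.4954 0.1892]
[280 198] [0.5078 0.1576]
[256 260] [0.5092 0.0891]
[242 195] [0.4737 0.1481]
[242 163] [0.4637 0.1765]
```

View pics/w2.png

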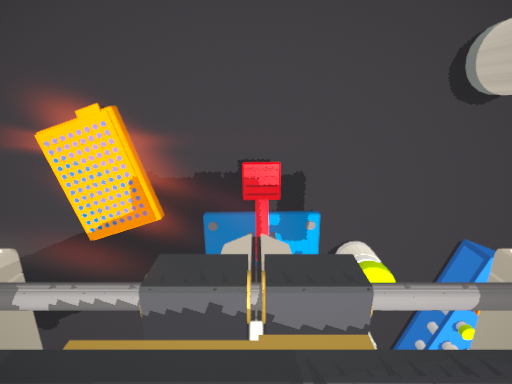

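The pad centre is at about pixel (261,180), which gives (0.485, 0.167). I'll line up and descend to just above it.

Request:
jog_arm(moves=[{"xyz": [0.2, 0.07, 0.8], "twist": [0, 0, 0], "grip": 1}, {"xyz": [0.2, 0.07, 1.5], "twist": [0, 0, 0], "grip": 1}, {"xyz": [0.2, 0.07, 1.7], "twist": [0, 0, 0], "grip": 1}, {"xyz": [0.2, 0.07, 1.75], "twist": [0, 0, 0], "grip": 1}])

```text
clock: 2.58
position: [0.4866, 0.1632, 0.0855]
ee_rot: [1.805, 2.571, -0.0]
force: [0.2, 0.9, 0.7]
width: 0.004
```

Request:
jog_arm(moves=[{"xyz": [0, 0, 0.1], "twist": [0, 0, 0], "grip": 1}, {"xyz": [0.02, 0, 0.2], "twist": [0, 0, 0], "grip": 1}, {"xyz": [0.03, 0, 0.27], "twist": [0, 0, 0], "grip": 1}])

```text
clock: 2.95
position: [0.4856, 0.1659, 0.0687]
ee_rot: [1.803, 2.572, 0.001]
force: [-0.2, -0.9, 0.1]
width: 0.005
```

Request:
jog_arm(moves=[{"xyz": [0.03, 0, 0.08], "twist": [0, 0, 0], "grip": 1}, {"xyz": [0.05, 0, 0.15], "twist": [0, 0, 0], "grip": 1}])

```text
clock: 3.2
position: [0.4844, 0.1689, 0.0593]
ee_rot: [1.803, 2.573, 0.0]
force: [-0.8, 1.0, 0.5]
width: 0.005
```

Request:
jog_arm(moves=[{"xyz": [0.03, 0, 0.08], "twist": [0, 0, 0], "grip": 1}, {"xyz": [0.05, 0, 0.15], "twist": [0, 0, 0], "grip": 1}])

```text
clock: 3.45
position: [0.4832, 0.1715, 0.0501]
ee_rot: [-1.803, -2.573, 0.0]
force: [-0.4, 1.1, -0.4]
width: 0.007
```

Request:
jog_arm(moves=[{"xyz": [0.02, 0, 0.06], "twist": [0, 0, 0], "grip": 1}, {"xyz": [0.02, 0, 0.06], "twist": [0, 0, 0], "grip": 1}, {"xyz": [0.02, 0, 0.06], "twist": [0, 0, 0], "grip": 1}])

```text
clock: 3.82
position: [0.483, 0.1726, 0.047]
ee_rot: [1.803, 2.572, 0.0]
force: [0.6, -0.1, 0.9]
width: 0.007
```

Request:
jog_arm(moves=[{"xyz": [0, 0, -0.6], "twist": [0, 0, 0], "grip": 1}, {"xyz": [0, 0, -1.5], "twist": [0, 0, 0], "grip": 1}, {"xyz": [0, 0, -2.35], "twist": [0, 0, 0], "grip": 1}, {"xyz": [0, 0, -2.35], "twist": [0, 0, 0], "grip": 1}])

```text
clock: 4.32
position: [0.485, 0.1738, 0.1919]
ee_rot: [1.801, 2.569, 0.009]
force: [0.2, -0.0, -0.4]
width: 0.002
```

Run:
```python
from h import *
s=arm.observe();print(s['clock'],s['position'],s['force'])
w=arm.get_image('wrist');c=mask(w,(0,140,60),(8,255,255),(0,0,512,384))
print([h.tolist() for h in cv2.approxPolyDP(cv2.convexHull(c),3,True).reshape(-1,2)])
sd=arm.get_image('side')[130:230,195:325]; w=w[100:300,150:390]
cv2.imwrite('pics/a2.png',np.hstack([cv2.resize(w,(390,325)),cv2.resize(sd,(400,325),interpolation=cv2.INTER_CUBIC)]))
```

```text
4.325 [0.48495922 0.17382555 0.19194219] [ 0.19332324 -0.02914885 -0.40106992]
[[236, 171], [269, 172], [270, 204], [257, 267], [235, 205]]
```

View pics/a2.png

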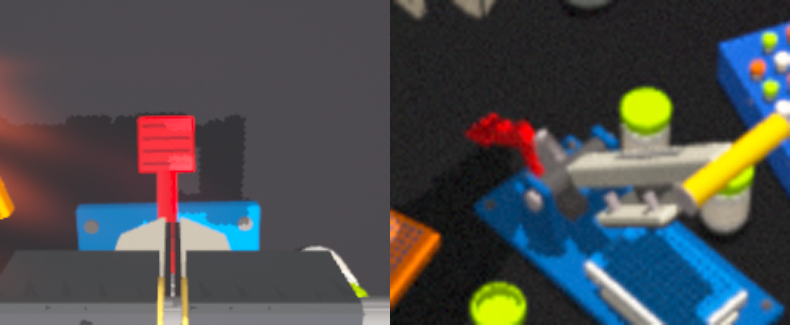

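```bash
python3 - <<'E'
from h import *
for n,w in(('side',(215,155,243,190)),('scene',(270,165,315,205))):
    p=arm.camera_params(n);Ti=np.linalg.inv(p['T'])
    for q in((.485,.167,.06),(.482,.175,.034)):
        v=p['mtx']@(Ti@[*q,1])[:3];print(n,'pred',v[:2]/v[2])
    im=arm.get_image(n)
    for a in(cv2.imread(f'pics/{n}0.png'),im):
        c=mask(a,(0,140,60),(8,255,255),w);print(cen(c),cv2.contourArea(c),cv2.boundingRect(c))
E
python3 to.py .60 -.07 .36
```

```text
side pred [225.92823378 162.68678133]
side pred [224.72656147 167.18576427]
[231.59764706 168.61803922] 212.5 (219, 160, 24, 24)
[232.17730496 171.24556738] 188.0 (219, 164, 24, 20)
scene pred [296.22779352 178.61564758]
scene pred [297.61724682 182.51937652]
[290.61127895 182.43202417] 165.5 (279, 175, 24, 21)
[290.33883388 184.8679868 ] 151.5 (279, 179, 25, 17)
4.53 [0.4823 0.1719 0.1869] F [-0.2 -0.4 -0.5] w 0.01
xyz [-4.46  0.46 -2.88] twist [-0.01  0.   -0.06]
```

The pad's top edge sits 4 px lower in both views, as predicted, and it stayed down after I released it, so the pawl has snapped over. Next is above the handle.

Request:
jog_arm(moves=[{"xyz": [0, 0.1, -1], "twist": [0, 0, 0], "grip": 1}, {"xyz": [-0.3, 0.2, -1.9], "twist": [0, 0, 0], "grip": 1}, {"xyz": [-0.8, 0.3, -2.7], "twist": [0, 0, 0], "grip": 1}, {"xyz": [-1.7, 0.4, -2.9], "twist": [0, 0, 0], "grip": 1}, {"xyz": [-2.6, 0.4, -2.9], "twist": [0, 0, 0], "grip": 1}])

```text
clock: 5.15
position: [0.5596, 0.033, 0.3619]
ee_rot: [1.802, 2.573, 0.0]
force: [0.6, -0.5, -0.1]
width: 0.006
```

```bash
python3 to.py .598 -.136 .33
```

```text
5.15 [0.5596 0.033  0.3619] F [ 0.6 -0.5 -0.1] w 0.01
xyz [-2.86 -0.36  0.53] twist [ 0.    0.   -0.05]
```

Request:
jog_arm(moves=[{"xyz": [-1, -0.1, 0], "twist": [0, 0, 0], "grip": 1}, {"xyz": [-2, -0.2, 0.1], "twist": [0, 0, 0], "grip": 1}, {"xyz": [-2.8, -0.35, 0.4], "twist": [0, 0, 0], "grip": 1}, {"xyz": [-2.85, -0.35, 0.5], "twist": [0, 0, 0], "grip": 1}, {"xyz": [-2.85, -0.35, 0.5], "twist": [0, 0, 0], "grip": 1}])

```text
clock: 5.78
position: [0.5967, -0.1335, 0.3301]
ee_rot: [-1.801, -2.57, 0.001]
force: [-0.1, -0.1, -0.4]
width: 0.009
```

Run:
```python
from h import *
from scipy.spatial.transform import Rotation as Ro
s=arm.observe(); im=arm.get_image('wrist'); p=arm.camera_params('wrist')
print(s['clock'],s['position'],s['force'])
T=np.eye(4);T[:3,:3]=Ro.from_rotvec(s['ee_rot']).as_matrix();T[:3,3]=s['position'];T=T@np.array(p['T_tool_cam'])
def proj(q):
    v=p['mtx']@(np.linalg.inv(T)@[*q,1])[:3];return (v[:2]/v[2]).round()
t=s['position'];print('tip',proj([t[0],t[1],t[2]-.011]),'handle pred',proj([.598,-.136,.245]))
cv2.imwrite('pics/w3.png',im)
```

```text
5.775 [ 0.59672231 -0.13346662  0.33006003] [-0.13361866 -0.08219944 -0.35688885]
tip [254. 252.] handle pred [255. 212.]
```

View pics/w3.png

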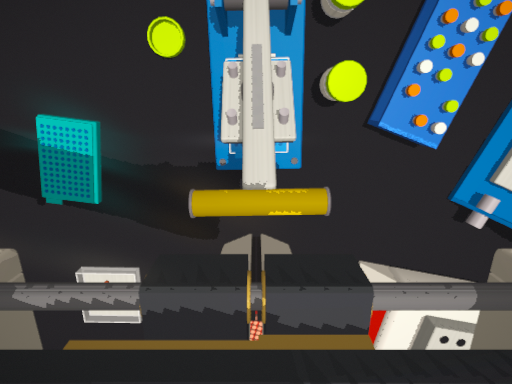

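The bar centre is at (260,202), with the tips lined up within about 5 mm. I'll lower to just above it.

Request:
jog_arm(moves=[{"xyz": [0.05, 0.07, 0.4], "twist": [0, 0, 0], "grip": 1}, {"xyz": [0.05, 0.07, 0.75], "twist": [0, 0, 0], "grip": 1}, {"xyz": [0.05, 0.07, 0.95], "twist": [0, 0, 0], "grip": 1}, {"xyz": [0.05, 0.07, 0.95], "twist": [0, 0, 0], "grip": 1}])

```text
clock: 6.32
position: [0.5999, -0.1286, 0.2747]
ee_rot: [-1.801, -2.573, 0.001]
force: [-0.7, 0.2, -0.1]
width: 0.007
```

Request:
jog_arm(moves=[{"xyz": [0, 0, 0.1], "twist": [0, 0, 0], "grip": 1}, {"xyz": [-0.05, 0, 0.2], "twist": [0, 0, 0], "grip": 1}, {"xyz": [-0.1, 0, 0.3], "twist": [0, 0, 0], "grip": 1}])

```text
clock: 6.7
position: [0.6024, -0.1356, 0.2568]
ee_rot: [1.803, 2.572, -0.0]
force: [-0.0, -2.5, 3.7]
width: 0.004
```

Run:
```python
from h import *
s=arm.observe();print(s['clock'],s['position'],s['force'])
w=arm.get_image('wrist')[140:270,170:350]; sd=arm.get_image('side')[120:220,255:355]
cv2.imwrite('pics/a4.png',np.hstack([cv2.resize(w,(450,325),interpolation=cv2.INTER_CUBIC),cv2.resize(sd,(325,325),interpolation=cv2.INTER_CUBIC)]))
```

```text
6.7 [ 0.60242003 -0.13560096  0.25676935] [-0.00445796 -2.5058872   3.74397181]
```

View pics/a4.png

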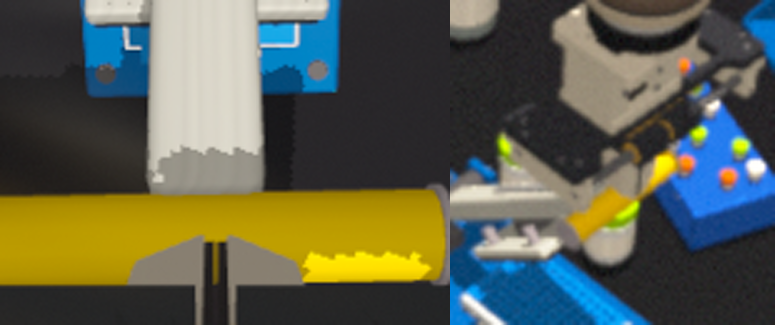

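The tips' front edge is near the bar's axis, so the contact is about 9 mm too far outward. I'll lift slightly and shift 9 mm hingeward.

Request:
jog_arm(moves=[{"xyz": [0, 0, -0.2], "twist": [0, 0, 0], "grip": 1}, {"xyz": [0.18, 0, -0.2], "twist": [0, 0, 0], "grip": 1}, {"xyz": [0.18, 0, -0.1], "twist": [0, 0, 0], "grip": 1}])

```text
clock: 7.18
position: [0.5987, -0.1233, 0.2637]
ee_rot: [1.8, 2.573, 0.002]
force: [0.8, 0.6, -0.6]
width: 0.005
```

Request:
jog_arm(moves=[{"xyz": [0, 0, 0.08], "twist": [0, 0, 0], "grip": 1}, {"xyz": [-0.05, 0, 0.15], "twist": [0, 0, 0], "grip": 1}, {"xyz": [-0.1, 0, 0.22], "twist": [0, 0, 0], "grip": 1}])

```text
clock: 7.55
position: [0.6006, -0.1309, 0.2493]
ee_rot: [-1.803, -2.572, 0.0]
force: [-0.1, 0.7, 1.6]
width: 0.002
```

Contact is now vertical and light, at θ of about 0.66. I'll push along the arc.

Request:
jog_arm(moves=[{"xyz": [-0.05, 0, 0.08], "twist": [0, 0, 0], "grip": 1}, {"xyz": [-0.1, 0, 0.15], "twist": [0, 0, 0], "grip": 1}, {"xyz": [-0.15, 0, 0.22], "twist": [0, 0, 0], "grip": 1}, {"xyz": [-0.2, 0, 0.29], "twist": [0, 0, 0], "grip": 1}, {"xyz": [-0.24, 0, 0.36], "twist": [0, 0, 0], "grip": 1}])

```text
clock: 8.18
position: [0.6059, -0.1449, 0.2281]
ee_rot: [1.803, 2.571, 0.0]
force: [2.4, -2.3, 3.7]
width: 0.004
```

Request:
jog_arm(moves=[{"xyz": [-0.04, 0, 0.07], "twist": [0, 0, 0], "grip": 1}, {"xyz": [-0.08, 0, 0.15], "twist": [0, 0, 0], "grip": 1}, {"xyz": [-0.12, 0, 0.22], "twist": [0, 0, 0], "grip": 1}, {"xyz": [-0.16, 0, 0.3], "twist": [0, 0, 0], "grip": 1}, {"xyz": [-0.2, 0, 0.37], "twist": [0, 0, 0], "grip": 1}])

```text
clock: 8.8
position: [0.6096, -0.1554, 0.2055]
ee_rot: [-1.803, -2.572, -0.0]
force: [1.3, -1.0, 3.0]
width: 0.003
```

Request:
jog_arm(moves=[{"xyz": [-0.03, 0, 0.08], "twist": [0, 0, 0], "grip": 1}, {"xyz": [-0.06, 0, 0.16], "twist": [0, 0, 0], "grip": 1}, {"xyz": [-0.09, 0, 0.24], "twist": [0, 0, 0], "grip": 1}, {"xyz": [-0.12, 0, 0.31], "twist": [0, 0, 0], "grip": 1}, {"xyz": [-0.15, 0, 0.39], "twist": [0, 0, 0], "grip": 1}])

```text
clock: 9.43
position: [0.6127, -0.1641, 0.1822]
ee_rot: [-1.803, -2.573, 0.0]
force: [1.0, -1.7, 2.2]
width: 0.004
```

Request:
jog_arm(moves=[{"xyz": [-0.03, 0, 0.08], "twist": [0, 0, 0], "grip": 1}, {"xyz": [-0.05, 0, 0.16], "twist": [0, 0, 0], "grip": 1}, {"xyz": [-0.08, 0, 0.24], "twist": [0, 0, 0], "grip": 1}, {"xyz": [-0.1, 0, 0.32], "twist": [0, 0, 0], "grip": 1}, {"xyz": [-0.13, 0, 0.4], "twist": [0, 0, 0], "grip": 1}])

```text
clock: 10.05
position: [0.6153, -0.1712, 0.1581]
ee_rot: [-1.803, -2.572, -0.0]
force: [0.1, 0.2, 1.5]
width: 0.006
```

Run:
```python
from h import *
s=arm.observe();print(s['clock'],s['position'],s['force'])
w=arm.get_image('wrist')[140:270,170:350]; sd=arm.get_image('side')[120:250,215:345]
cv2.imwrite('pics/a5.png',np.hstack([cv2.resize(w,(450,325),interpolation=cv2.INTER_CUBIC),cv2.resize(sd,(325,325),interpolation=cv2.INTER_CUBIC)]))
```

```text
10.05 [ 0.61529618 -0.17116105  0.15812811] [0.1152939  0.15055012 1.45304937]
```

View pics/a5.png

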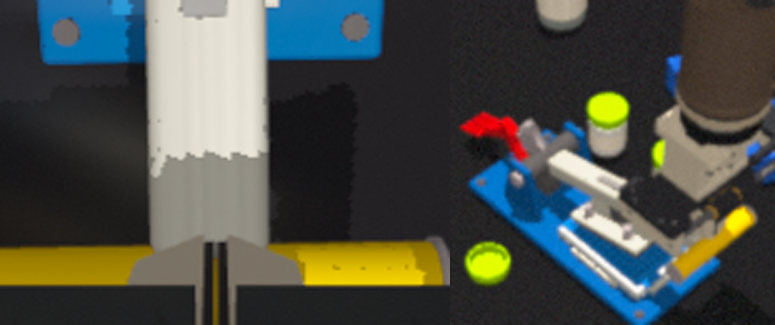

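The tip is centred on the bar, the arm is down to about 0.26 rad, and the force is light. I'll keep going.

Request:
jog_arm(moves=[{"xyz": [-0.02, 0, 0.08], "twist": [0, 0, 0], "grip": 1}, {"xyz": [-0.04, 0, 0.16], "twist": [0, 0, 0], "grip": 1}, {"xyz": [-0.06, 0, 0.24], "twist": [0, 0, 0], "grip": 1}, {"xyz": [-0.08, 0, 0.32], "twist": [0, 0, 0], "grip": 1}, {"xyz": [-0.1, 0, 0.41], "twist": [0, 0, 0], "grip": 1}])

```text
clock: 10.78
position: [0.6174, -0.1769, 0.1336]
ee_rot: [-1.803, -2.573, -0.0]
force: [0.1, 0.5, 1.3]
width: 0.003
```

Request:
jog_arm(moves=[{"xyz": [-0.01, 0, 0.08], "twist": [0, 0, 0], "grip": 1}, {"xyz": [-0.02, 0, 0.16], "twist": [0, 0, 0], "grip": 1}, {"xyz": [-0.03, 0, 0.22], "twist": [0, 0, 0], "grip": 1}, {"xyz": [-0.04, 0, 0.28], "twist": [0, 0, 0], "grip": 1}, {"xyz": [-0.05, 0, 0.34], "twist": [0, 0, 0], "grip": 1}])

```text
clock: 11.4
position: [0.6184, -0.1798, 0.1133]
ee_rot: [1.803, 2.573, -0.0]
force: [0.9, 0.0, 1.5]
width: 0.005
```

Request:
jog_arm(moves=[{"xyz": [0, 0, 0.06], "twist": [0, 0, 0], "grip": 1}, {"xyz": [0, 0, 0.12], "twist": [0, 0, 0], "grip": 1}, {"xyz": [0, 0, 0.18], "twist": [0, 0, 0], "grip": 1}])

```text
clock: 11.78
position: [0.6185, -0.18, 0.1029]
ee_rot: [1.803, 2.572, -0.0]
force: [-2.1, -1.1, 7.4]
width: 0.006
```

Now in the mat-pressing phase (7 N), with about 10 mm left.

Request:
jog_arm(moves=[{"xyz": [0, 0, 0.05], "twist": [0, 0, 0], "grip": 1}, {"xyz": [0, 0, 0.1], "twist": [0, 0, 0], "grip": 1}, {"xyz": [0, 0, 0.15], "twist": [0, 0, 0], "grip": 1}])

```text
clock: 12.15
position: [0.6187, -0.1806, 0.0944]
ee_rot: [1.803, 2.571, -0.001]
force: [-0.9, -2.2, 9.5]
width: 0.007
```

Request:
jog_arm(moves=[{"xyz": [0, 0, 0.05], "twist": [0, 0, 0], "grip": 1}, {"xyz": [0, 0, 0.1], "twist": [0, 0, 0], "grip": 1}, {"xyz": [0, 0, 0.1], "twist": [0, 0, 0], "grip": 1}])

```text
clock: 12.52
position: [0.6189, -0.1807, 0.0912]
ee_rot: [1.803, 2.569, -0.002]
force: [-10.6, -1.4, 32.6]
width: 0.007
```

The force rose to 33 N at z = 0.091, which is the expected height of the firm stop (0.092). I'll ease off and lift straight up.

Request:
jog_arm(moves=[{"xyz": [0, 0, -0.1], "twist": [0, 0, 0], "grip": 1}, {"xyz": [0, 0, -0.3], "twist": [0, 0, 0], "grip": 1}, {"xyz": [0, 0, -1], "twist": [0, 0, 0], "grip": 1}, {"xyz": [0, 0, -1.9], "twist": [0, 0, 0], "grip": 1}, {"xyz": [-0.7, 0, -2.5], "twist": [0, 0, 0], "grip": 1}])

```text
clock: 13.15
position: [0.6336, -0.215, 0.2413]
ee_rot: [1.794, 2.578, 0.005]
force: [0.3, -0.7, -0.5]
width: 0.002
```

Request:
jog_arm(moves=[{"xyz": [-0.5, 0, -0.5], "twist": [0, 0, 0], "grip": 1}, {"xyz": [-0.5, 0, -0.5], "twist": [0, 0, 0], "grip": 1}, {"xyz": [-0.5, 0, -0.5], "twist": [0, 0, 0], "grip": 1}])

```text
clock: 13.52
position: [0.6425, -0.2462, 0.2668]
ee_rot: [-1.801, -2.572, -0.0]
force: [0.7, 0.1, -0.8]
width: 0.009
```

Run:
```python
from h import *
s=arm.observe();print(s['clock'],s['position'],s['force'])
sc=arm.get_image('scene')[160:270,190:320]; sd=arm.get_image('side')[130:260,205:345]
for n,w in(('scene',(180,170,260,250)),('side',(270,170,350,260))):
    pass
a={n:arm.get_image(n) for n in('scene','side')}
try:
    k=[cen(mask(a['scene'],(18,120,90),(29,255,255),(190,190,250,250))),cen(mask(a['side'],(18,120,90),(29,255,255),(270,170,340,260)))];print(k,tri(*k))
except Exception as e: print(e)
cv2.imwrite('pics/a6.png',np.hstack([cv2.resize(sc,(390,330),interpolation=cv2.INTER_CUBIC),cv2.resize(sd,(390,330),interpolation=cv2.INTER_CUBIC)]))
```

```text
13.525 [ 0.64254553 -0.24621726  0.26683832] [ 0.71343621  0.14803275 -0.77340452]
[array([206.54242424, 235.75151515]), array([320.79166667, 233.22      ])] (array([ 0.6209158 , -0.19128943,  0.08069787]), np.float64(0.003454197109273802))
```

View pics/a6.png

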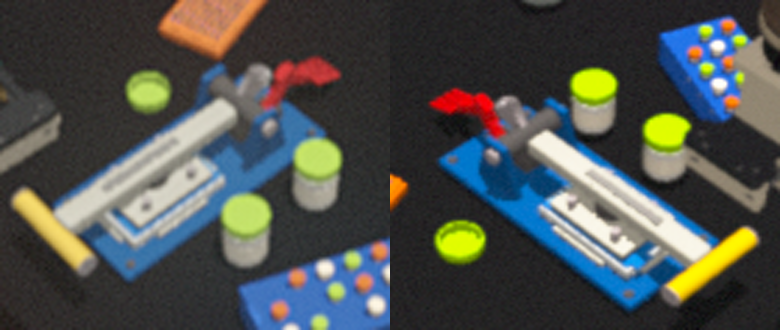

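The arm is down, the pad is flat on the plate and the hand is clear. The handle measures z = 0.081 against 0.070 expected, about the same upward bias as my first measurement. I'll hand it in.

```bash
python3 -c "
from cell import arm
print(arm.observe()['force']); print(arm.sign_off())"
```

```text
[-0.30727268  0.15911598 -0.26517891]
the job is handed in; nothing more can be done
None
```

The job is done and handed in after about 13.5 s of the 51 s allowed; the sign-off gives no verdict.

- **Pawl:** I pressed the red pad down with the shut fingertips until the pawl snapped over. After I let go, the pad's top edge stayed 4 px lower in both fixed views, which matches the predicted drop.
- **Arm:** I pushed the yellow crossbar down along its arc at about 0.16 rad/s, with 1–5 N on it. Pressing the mat took 7–10 N, and at the firm stop the force rose to 33 N with the tool tip at z = 0.080, where 0.081 was expected. I then lifted clear.
- **Last checks:** The final picture shows the arm level with its pad on the mat. The jars, cap and rack stand where they were, as far as the crop shows, and there is no contact force on the hand.
- **What disagreed:**
  - My first touch on the bar was about 9 mm too far outward, so I lifted and corrected it.
  - The camera put the lowered handle at z = 0.081 instead of 0.070. My first handle reading was too high in the same way, so I trusted the contact height.
  - I judged the mat depth and the plate's seating only from the arm's final height and the picture.

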